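# Put the plate pack away in the bench chest

## Robot

A 7-joint arm with a two-finger parallel gripper is mounted at the origin on the work surface. World frame = base frame: x ahead of the robot, y to its left, z up, the work surface at z = 0. Lengths are in m, angles in rad, forces in N, time in s.
With the tool pointing down it reaches from about 0.425 to 1.025 m from the base axis. Payload 9.4 kg.
Tool frame: the origin (TCP) lies midway between the tips of the shut fingers; the grasp point (between the pads) lies 19 mm behind it; z points along the fingers, y is the line along which they close (so a half turn about z gives the same grasp; the last joint's range is limited). The gripper opens to 93 mm and grips with 3 to 60 N. Pads are 15 mm wide; open, the fingers measure 128 mm over their backs; the gripper's body (75 mm by 188 mm) begins 65 mm behind the grasp point.
Start: joints at [-1.294, 0.599, -0.003, 1.599, 0.002, 0.943, -0.08], TCP at [0.251, 0.68, 0.219] pointing down, gripper open.
Joint ranges: [-2.57, 2.57], [-0.35, 1.97], [-1.29, 1.29], [0.11, 2.56], [-1.05, 4.19], [0.11, 1.86], [-2.63, 2.63]. Speed limits (rad/s): [2.22, 2.22, 3.01, 3.01, 3.14, 3.14, 3.14].

## Interface

Orientations are given as [roll, pitch, yaw] about the fixed x, y, z axes, in that order (R = Rz(yaw) Ry(pitch) Rx(roll)).
In Python, from bench import manip gives the robot as it stands.
- The arm moves only by the tool apply_moves, never from a script. Its argument "moves" is text: rows parted by semicolons, each of 4 numbers parted by spaces: the shift along the tool's x, y, z in mm, then the turn about the tool's z in rad. In form: tx ty tz twist; .... A call has 1 to 8 rows; each row shifts and turns the commanded pose from where the row before left it, along the tool's axes as they then stand; what a row does not reach is not made up. A row lasts 1/8 s, in which the tool goes at most 62.5 mm and 10.7 degrees, less where a joint would pass 70% of its speed; a pose out of reach is approached as far as the arm can. A call is refused whole if a number of a shift passes 62.5 or a number of a turn 0.188, either way. A call with a gripper value outside its range is refused whole. "gripper" is the finger opening in mm, from 0 to 93, set as the call begins (left out, the last holds). The fingers move at their own pace and stop on an object; "newtons" is the grip in N (left out, the last holds). Time passes only in rows, so rows that do not move let the fingers close. It gives the time, the measured TCP pose, the force, the opening and the grip force at its end, in the units of the state.
- manip.get_state(): the state, without advancing time (a new reading comes with each control period).
- manip.grab_frame(name): name is "scene" or "top"; returns a dict with "image" (384x512x3 uint8, red, green, blue), "K" (3x3 intrinsics, pixels), "R" (3x3) and "t" (3): a world point X has camera coordinates R X + t. Camera axes: x right, y down, z forward; pixel columns grow to the right and rows downward; lengths in m; the calibration is good to about 2 mm. A picture is of the moment at which its call begins. There is no depth.
- manip.finish_job(): hands the job in; it is judged then, once.
The state is a dict: "t": time; "joint_pos": joint angles; "qvel": joint speeds; "tau": joint torques, N m; "tool_pos": TCP position; "tool_rot": TCP orientation; "contact_force": force on the tool from outside, world axes, zero at the start; "ft_torque": the same for the moment, N m; "grip_width": opening from 0.0 (shut) to 1.0 (fully open); "grip_force": force on a finger pad.
Only numpy, scipy, OpenCV 4.12 (cv2) and the standard library are available. Lean on these libraries where they do the work, as an engineer would, in place of code of your own. Each camera call takes 0.05 s, during which the arm holds its last target. There are 200 camera calls.

## Task

Lay the thick banded pack of dark wooden plates flat inside the open top drawer of the little two-drawer chest, let go of it, and then slide the drawer fully shut. Leave the standing dowel upright where it is.

Things in the scene. Friction and masses are not known exactly. Their poses are not given: they have to be found in the camera images.
- plate_pack: Rigid banded pack of five dark wooden plates, 60 (x) by 45 (y) by 30 mm high, pale paper band round it, about 70 g, flat on the bench; origin at centre of underside. Near it, centres 100 mm or more apart, in any order: the dowel, and two unlisted, unwanted pieces: one loose plate of like outline but 6 mm thick, and a round log slice 54 mm across, 30 high.
- dowel: Dark-brown round wooden dowel standing on end, 34 mm across and 90 mm high; a bystander. Origin at the centre of its foot, z up.
- chest_drawer0 (a joint): Top drawer's slide, m: 0 shut (front flush), grows towards the robot; starts 0.13 to 0.16, stop 0.165; light (1 N + 4 N per m/s), stays where left. Brown chest fixed to the bench, 240 wide and deep, 160 mm high; lower drawer shut. Bar handle 11 mm thick, 120 long (y), free below and in front; its centreline in drawer_floor's frame: x -116, z +32 mm; lower drawer's is 68 mm lower.
- drawer_floor (a point): On the top drawer's inner floor, mid-width, 60 mm behind the front wall's inside; moves with the drawer. x into the chest (shutting way), z up. Inside: x -60 to +135, y -99 to +99 mm; open to the sky from x -60 to (opening - 66 mm), chest top covers the rest. Above this floor: walls 48, front panel 58 (outer face x -81), chest top 70 mm.
There are look-alikes about, which are no part of the job. Leave any turquoise look-alike of the plate_pack alone.

How it is judged:
On the way:
1. the pack lies flat on the floor of the top drawer, released, while the drawer is still open by more than 80 mm (x of plate_pack in the frame of drawer_floor between -0.06 and 0.13 m and y of plate_pack in the frame of drawer_floor between -0.095 and 0.095 m and z of plate_pack in the frame of drawer_floor between -0.01 and 0.012 m and angle between plate_pack's own z axis and vertical below 0.17 rad and contact force between the fingers and plate_pack below 0.1 N and value of joint chest_drawer0 above 0.08 m), for 0.2 s.
At the end, for the whole second after the job is handed in: The plate pack lies at rest on the floor inside the top drawer, flat within 10 degrees, its underside within 12 mm of the floor; the drawer is shut to within 10 mm; the dowel stands upright within 10 degrees and within 30 mm of where it was (x of plate_pack in the frame of drawer_floor between -0.06 and 0.13 m and y of plate_pack in the frame of drawer_floor between -0.095 and 0.095 m and z of plate_pack in the frame of drawer_floor between -0.01 and 0.012 m and angle between each of plate_pack, dowel's own z axis and vertical below 0.17 rad and linear speed of plate_pack below 0.02 m/s and value of joint chest_drawer0 below 0.01 m and distance of dowel from where it was at the start of the episode below 0.03 m); the robot touches nothing.
It fails at once if the standing dowel is knocked over or shifted by more than 30 mm (angle between dowel's own z axis and vertical above 0.5 rad or distance of dowel from where it was at the start of the episode above 0.03 m).
It also fails if it takes over 48 s, if anything falls off the work surface, if the arm or the gripper's body presses on something with over 40 N, if the wrist force passes 120 N, or if a joint passes its speed limit or range.

## Working session

There is one attempt and no reset: what is moved stays moved. The work goes in short steps, Python scripts to look and compute and a tool call to move; the robot and the scene stay as the last step left them, time stands still between calls to the robot, and variables do not carry over. Pictures are saved under pics/ and viewed, at most 10 in all, crops included, and the job is handed in when it is done.

Besides the shell and the picture viewer there is one more tool, called as name(argument=value, ...) on one line, values as JSON. apply_moves: Moves the arm, as the interface text tells. Its arguments: {"type":"object","properties":{"moves":{"type":"string"},"gripper":{"type":"number"},"newtons":{"type":"number"}},"required":["moves"]}

```bash
mkdir -p pics
python3 - <<'E'
from bench import manip
import cv2,numpy as np,pickle
d={}
for n in("scene","top"):
    f=manip.grab_frame(n);d[n]=f
    cv2.imwrite(f"pics/{n}0.png",cv2.resize(f["image"][:,:,::-1],(800,600),interpolation=cv2.INTER_CUBIC))
    print(n,f["K"].tolist(),np.round(-f["R"].T@f["t"],3),np.round(f["R"],3).tolist())
pickle.dump(d,open("f0.pkl","wb"))
print(manip.get_state())
E
```

```text
scene [[375.68090526751405, 0.0, 248.6107508372627], [0.0, 375.68090526751405, 196.61296884702048], [0.0, 0.0, 1.0]] [1.167 0.012 0.721] [[0.139, 0.99, 0.016], [0.739, -0.093, -0.667], [-0.659, 0.105, -0.744]]
top [[444.06543825498443, 0.0, 249.9188067466238], [0.0, 444.06543825498443, 193.7885426626328], [0.0, 0.0, 1.0]] [0.477 0.097 1.174] [[-0.027, -1.0, -0.003], [-0.995, 0.027, -0.098], [0.098, 0.001, -0.995]]
{'t': 0.1, 'joint_pos': array([-1.29369329,  0.60005579, -0.00254904,  1.60001592,  0.00179034,
        0.94290719, -0.07980625]), 'qvel': array([ 0.00094187, -0.00073377, -0.00089395, -0.00214531, -0.00138269,
       -0.000862  , -0.00050742]), 'tau': array([ 5.62260815e-03, -7.66545510e+01,  1.50221542e+00, -2.52938801e+01,
       -5.22969780e-02,  1.35924679e-02,  7.99837517e-05]), 'tool_pos': array([0.25104929, 0.67969674, 0.21785066]), 'tool_rot': array([-3.14021371e+00,  1.18305472e-04,  2.78784089e+00]), 'contact_force': array([-0.19936176,  0.73189901,  0.57459484]), 'ft_torque': array([-0.00475312,  0.04040217,  0.02786953]), 'grip_force': 0.0, 'grip_width': 1.0003005786462837}
```

View pics/scene0.png

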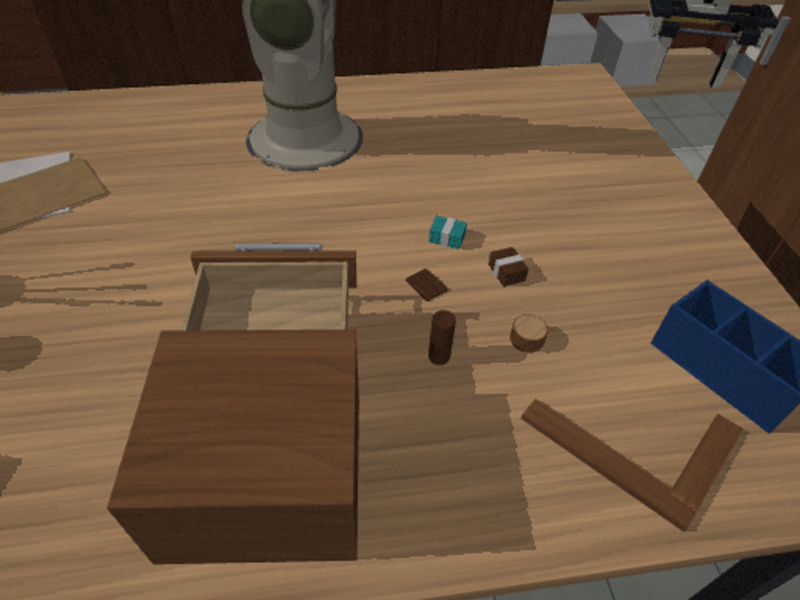

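View pics/top0.png

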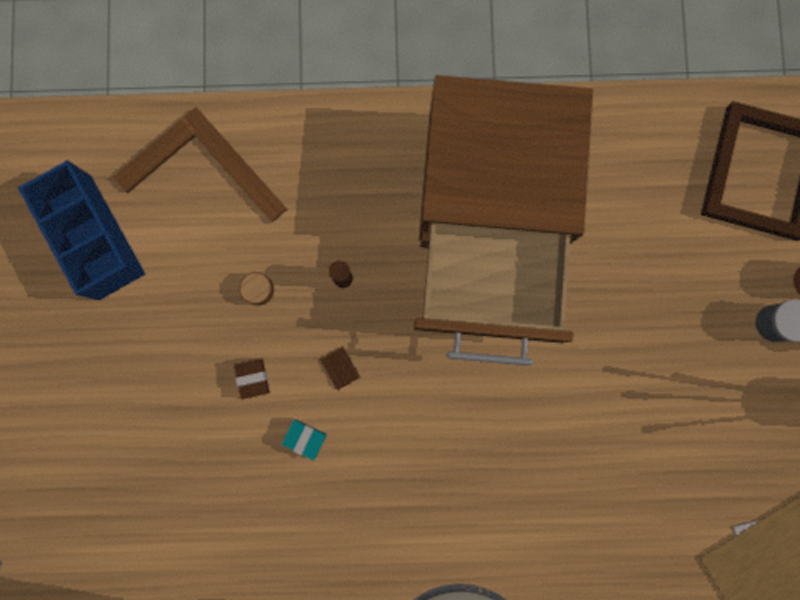

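Scene picture: dark block with a pale band at (508,266), dowel at (441,338), log slice at (528,333), thin plate at (426,284), turquoise block at (448,232), open drawer at about (275,290) with its handle at (278,246).
Top picture: the same things at pack (252,379), dowel (341,273), slice (256,288), thin plate (340,368), turquoise (304,440), handle (490,358).
Candidates (top picture): dark banded (252,379), turquoise banded (304,440), thin plate (340,368). Only the first is dark, thick and pale-banded, so it fits the description. I'll confirm it in an enlarged crop and measure.

```bash
cat > h.py <<'E'
import numpy as np,cv2
def ray(f,p):
    c=-f["R"].T@f["t"]; d=f["R"].T@np.linalg.solve(f["K"],[p[0],p[1],1.]); return c,d/np.linalg.norm(d)
def onz(f,p,z):
    c,d=ray(f,p); return c+d*(z-c[2])/d[2]
def tri(f,p,g,q):
    c,d=ray(f,p);e,h=ray(g,q)
    s=np.linalg.lstsq(np.c_[d,-h],e-c,rcond=None)[0]
    a=c+s[0]*d;b=e+s[1]*h
    return (a+b)/2,np.linalg.norm(a-b)
def proj(f,X):
    x=f["K"]@(f["R"]@np.asarray(X)+f["t"]); return x[:2]/x[2]
E
python3 - <<'E'
import pickle,cv2,numpy as np
from h import *
d=pickle.load(open("f0.pkl","rb"))
S,T=d["scene"],d["top"]
def blob(f,c,r,lo,hi):
    x,y=c;im=f["image"];hs=cv2.cvtColor(im,cv2.COLOR_RGB2HSV)
    m=np.zeros(im.shape[:2],np.uint8);m[y-r:y+r,x-r:x+r]=cv2.inRange(hs,lo,hi)[y-r:y+r,x-r:x+r]
    return m
W=(0,0,130),(180,60,255); 
res={}
for n,f,c in(("S",S,(325,170)),("T",T,(161,243))):
    print(n,cv2.cvtColor(f["image"],cv2.COLOR_RGB2HSV)[c[1]-8:c[1]+9:2,c[0]].tolist())
    m=blob(f,c,14,*W);ys,xs=np.nonzero(m);print("band",len(xs),xs.mean(),ys.mean());res[n]=(xs.mean(),ys.mean())
    D=blob(f,c,16,(0,0,0),(180,255,85))|m
    k=max(cv2.findContours(D,0,2)[0],key=cv2.contourArea);print(cv2.minAreaRect(k),cv2.contourArea(k))
    if n=="T":
        for z in(.03,):print("corners",[np.round(onz(f,p,z),3).tolist() for p in cv2.boxPoints(cv2.minAreaRect(k))])
print("T band z=.03",onz(T,res["T"],.03))
def crop(f,x0,y0,w,h):return cv2.resize(f["image"][y0:y0+h,x0:x0+w,::-1],(400,300),interpolation=cv2.INTER_CUBIC)
cv2.imwrite("pics/m1.png",np.vstack([np.hstack([crop(S,301,152,48,36),crop(T,137,225,48,36)]),np.hstack([crop(S,112,145,128,96),crop(T,256,136,128,96)])]))
E
```

```text
S [[12, 149, 60], [10, 57, 108], [6, 16, 163], [8, 39, 125], [10, 133, 67], [12, 149, 65], [12, 154, 68], [10, 130, 49], [13, 140, 51]]
band 72 323.8888888888889 167.16666666666666
((325.2059326171875, 170.3235321044922), (23.040882110595703, 23.040882110595703), 75.96376037597656) 404.0
T [[13, 173, 65], [13, 151, 64], [7, 49, 109], [5, 19, 148], [9, 22, 149], [11, 58, 96], [11, 165, 68], [14, 177, 65], [12, 176, 61]]
band 85 159.57647058823528 242.0705882352941
((160.3461456298828, 241.73077392578125), (23.533933639526367, 19.219379425048828), 78.69007110595703) 363.0
corners [[0.498, 0.361, 0.03], [0.507, 0.312, 0.03], [0.448, 0.301, 0.03], [0.439, 0.349, 0.03]]
T band z=.03 [0.47217269 0.33282418 0.03      ]
```

View pics/m1.png

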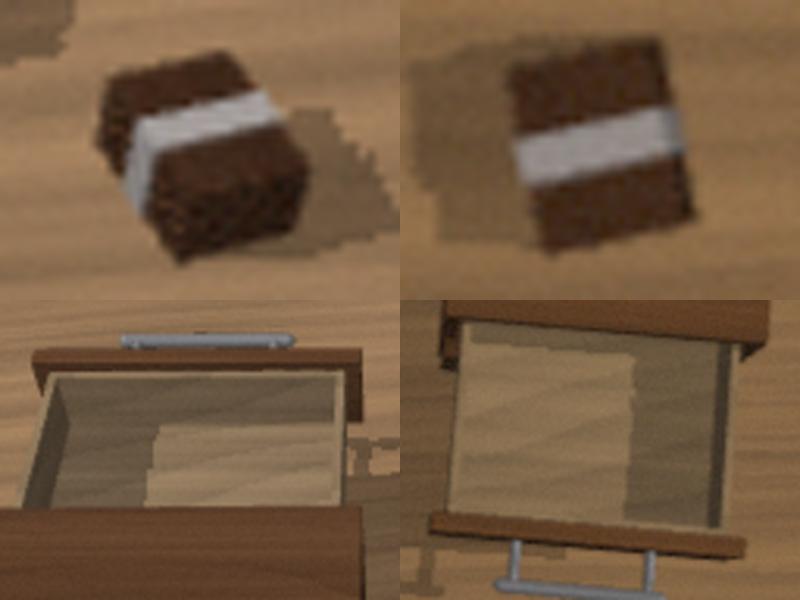

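The crop confirms it: thick block with a pale band (top-left quadrant, band across at (200,125)). The drawer is open and empty, with its panel at (200,360) in the lower-left quadrant. Next I triangulate.

Run:
```python
import pickle
from h import *
d=pickle.load(open("f0.pkl","rb"));S,T=d["scene"],d["top"]
a=np.array
sp=lambda x,y:(301+(x+.5)/8.333-.5,152+(y+.5)/8.333-.5)
tp=lambda x,y:(137+(x-400+.5)/8.333-.5,225+(y+.5)/8.333-.5)
sd=lambda x,y:(112+(x+.5)/3.125-.5,145+(y-300+.5)/3.125-.5)
td=lambda x,y:(256+(x-400+.5)/3.125-.5,136+(y-300+.5)/3.125-.5)
v=lambda x,y:((x+.5)*.64-.5,(y+.5)*.64-.5)
for n,s,t in[("band+y",sp(276,107),tp(521,160)),("band-y",sp(143,135),tp(671,130)),
 ("c back+y",sp(228,50),tp(545,250)),("c back-y",sp(108,75),tp(685,215)),("c fr+y",sp(308,168),tp(511,72)),("c fr-y",sp(168,208),tp(655,40)),
 ("handle-y",v(236,246),v(531,361)),("handle+y",v(321,247),v(450,356)),
 ("panel in -y",sd(36,366),td(745,538)),("panel in +y",sd(361,366),td(432,514)),
 ("chest front -y",v(162,331),v(583,236)),("chest front +y",v(357,331),v(428,221)),
 ("chest rear -y",v(118,507),v(592,89)),("chest rear +y",v(357,502),v(437,76)),
 ("dowel top",v(443,316),v(340,266))]:
    X,e=tri(S,s,T,t);print(n,np.round(X,4),round(e,4))
print("floor/wall",onz(S,sd(155,425),.09),onz(T,td(627,520),.09))
for z in (.03,):
  P=a([onz(T,tp(*p),z) for p in[(545,250),(683,215),(653,40),(511,72)]]);print(P,P.mean(0))
```

```text
band+y [0.4682 0.3535 0.0301] 0.0022
band-y [0.4761 0.3072 0.0305] 0.0024
c back+y [0.4405 0.3458 0.0307] 0.003
c back-y [0.4501 0.3023 0.0332] 0.0029
c fr+y [0.4952 0.3566 0.0284] 0.0027
c fr-y [0.5035 0.311  0.0245] 0.0064
handle-y [ 0.4873 -0.1125  0.124 ] 0.0033
handle+y [0.4983 0.0111 0.1184] 0.0014
panel in -y [ 0.5294 -0.1701  0.143 ] 0.0006
panel in +y [0.5538 0.0601 0.1393] 0.0025
chest front -y [ 0.6701 -0.1917  0.1557] 0.0023
chest front +y [0.6996 0.0428 0.1555] 0.0075
chest rear -y [ 0.8946 -0.2127  0.1572] 0.0065
chest rear +y [0.9216 0.021  0.1599] 0.0052
dowel top [0.6431 0.1741 0.1008] 0.0033
floor/wall [ 0.54608349 -0.09461667  0.09      ] [ 0.54874298 -0.09271446  0.09      ]
[[0.44082238 0.34740906 0.03      ]
 [0.45032699 0.30497542 0.03      ]
 [0.50413511 0.31371154 0.03      ]
 [0.49549744 0.35756396 0.03      ]] [0.47269548 0.330915   0.03      ]
```

Checks: the pack top comes out at z about 0.030 (matches 30 mm). Its centre is (0.472, 0.331), yaw about 0.17. Chest yaw is about -0.10, the handle is at z 0.121, the chest top at about 0.157, and the drawer is open about 0.158. The floor should be at z about 0.088, with drawer_floor near (0.607, -0.062). All of this agrees with the text, so I move above the pack.

apply_moves(moves="-41 -31 0 0;-41 -31 0 0;-41 -31 0 0;-41 -31 0 0;-41 -31 0 0;-41 -31 0 0;-41 -31 0 0;-41 -31 0 0", gripper=75)

```text
t: 1.1
tool_pos: [0.4736, 0.3322, 0.2184]
tool_rot: [-3.141, -0.0, 2.788]
contact_force: [0.2, 0.2, -0.3]
grip_width: 0.808
grip_force: 0.0
```

apply_moves(moves="0 0 20 -0.174;0 0 20 -0.174;0 0 20 -0.174;0 0 0 0;0 0 0 0")

```text
t: 1.72
tool_pos: [0.4732, 0.3339, 0.1591]
tool_rot: [3.141, 0.0, -2.977]
contact_force: [0.0, -0.3, 0.8]
grip_width: 0.805
grip_force: 0.0
```

```bash
cat >> h.py <<'E'
from scipy.spatial.transform import Rotation as Ro
def need(st,xyz,yaw):
    "tool-frame shift mm to a world point, and twist to a yaw (mod pi)"
    R=Ro.from_euler("xyz",st["tool_rot"]).as_matrix()
    tw=-((yaw-st["tool_rot"][2]+np.pi/2)%np.pi-np.pi/2)
    return np.round(R.T@(np.array(xyz)-st["tool_pos"])*1000,1),round(tw,3)
E
python3 - <<'E'
from bench import manip
from h import *
s=manip.get_state();print(s["t"],s["tool_pos"],s["tool_rot"],s["grip_width"],s["joint_pos"].round(2),need(s,(.472,.331,.004),.17))
E
```

```text
1.725 [0.47321336 0.33390817 0.15908243] [ 3.14146935e+00  2.48896774e-04 -2.97728561e+00] 0.8047544436597397 [-0.62  0.5  -0.14  1.99  0.11  0.66  0.91] (array([  1.7,  -2.7, 155.1]), np.float64(-0.006))
```

apply_moves(moves="2 -3 25 -0.006;0 0 30 0;0 0 30 0;0 0 30 0;0 0 20 0;0 0 10 0;0 0 9 0;0 0 0 0")

```text
t: 2.72
tool_pos: [0.4716, 0.3307, 0.0047]
tool_rot: [-3.142, 0.0, -2.968]
contact_force: [0.2, 0.2, -0.4]
grip_width: 0.806
grip_force: 0.0
```

Run:
```python
from bench import manip
from h import *
s=manip.get_state();print(s["tool_pos"],s["tool_rot"],s["contact_force"])
a=manip.grab_frame("scene")["image"][112:220,252:396,::-1];b=manip.grab_frame("top")["image"][190:298,90:234,::-1]
cv2.imwrite("pics/g1.png",np.hstack([cv2.resize(x,(400,300),interpolation=3) for x in(a,b)]))
```

```text
[0.47157624 0.33066583 0.00473312] [-3.14151708e+00  2.12890516e-04 -2.96782244e+00] [ 0.18785454  0.16778159 -0.39376251]
```

View pics/g1.png

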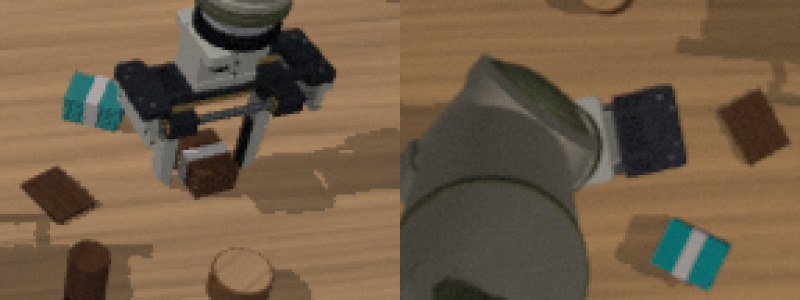

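The crop shows the pack at (207,160) between the two fingers at (165,155) and (245,150), with the turquoise block well clear at (95,100). Close and lift.

apply_moves(moves="0 0 0 0;0 0 0 0;0 0 0 0;0 0 0 0;0 0 0 0;0 0 0 0", gripper=30, newtons=20)

```text
t: 3.58
tool_pos: [0.4716, 0.3305, 0.0048]
tool_rot: [-3.142, 0.0, -2.967]
contact_force: [-0.4, -0.4, 3.2]
grip_width: 0.484
grip_force: 19.9
```

apply_moves(moves="0 0 -20 0;0 0 -35 0;0 0 -45 0;0 0 -45 0;0 0 -45 0;0 0 -30 0;0 0 0 0")

```text
t: 4.45
tool_pos: [0.4723, 0.3311, 0.2267]
tool_rot: [3.14, 0.004, -2.968]
contact_force: [0.4, -0.5, -0.8]
grip_width: 0.484
grip_force: 19.9
```

Run:
```python
from bench import manip
from h import *
import pickle
s=manip.get_state();print(s["tool_pos"],s["tool_rot"],s["grip_width"]*93,need(s,(.622,-.064,.22),-.102))
f=manip.grab_frame("scene")
x=np.int32(proj(f,s["tool_pos"]));print(x)
a=f["image"][x[1]-70:x[1]+50,max(0,x[0]-80):x[0]+80,::-1]
cv2.imwrite("pics/l1.png",cv2.resize(a,(560,420),interpolation=3))
```

```text
[0.47227921 0.33112279 0.22672611] [ 3.13973042  0.00357975 -2.96758967] 44.99588054263039 (array([ -79. , -415.1,    6.2]), np.float64(0.276))
[341 103]
```

View pics/l1.png

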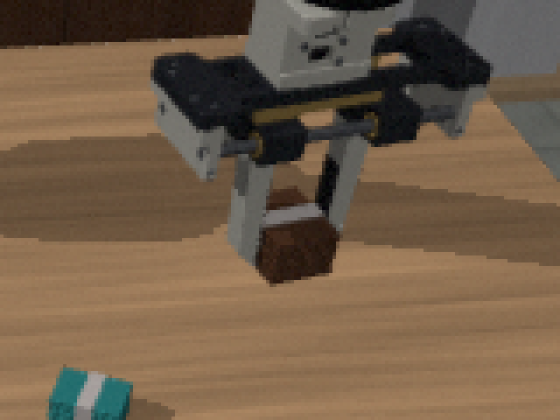

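The crop shows the pack at (297,245), level between the pads, with a 45 mm opening (matches its width). Carry it over the drawer.

apply_moves(moves="-6 -30 0 0;-10 -52 0 0;-10 -55 0 0;-10 -55 0 0;-10 -55 0 0;-10 -55 0 0;-10 -52 0 0;-8 -40 0 0")

```text
t: 5.5
tool_pos: [0.6123, -0.0473, 0.2226]
tool_rot: [3.142, -0.003, -2.969]
contact_force: [0.1, -0.1, -0.6]
grip_width: 0.486
grip_force: 19.9
```

apply_moves(moves="-5 -21 0 0;0 0 0 0.138;0 0 0 0.138;0 0 0 0;0 0 0 0")

```text
t: 6.12
tool_pos: [0.621, -0.0636, 0.2241]
tool_rot: [3.141, -0.001, 3.044]
contact_force: [0.3, -0.7, -0.7]
grip_width: 0.483
grip_force: 19.9
```

Run:
```python
from bench import manip
from h import *
s=manip.get_state();print(s["t"],s["tool_pos"],s["tool_rot"],s["grip_width"]*93,need(s,(.622,-.064,.095),-.102))
a=manip.grab_frame("scene")["image"][90:270,90:330,::-1];b=manip.grab_frame("top")["image"][90:270,220:460,::-1]
cv2.imwrite("pics/d1.png",np.hstack([cv2.resize(x,(400,300),interpolation=3) for x in(a,b)]))
```

```text
6.125 [ 0.62101239 -0.06357627  0.22413551] [ 3.14148508e+00 -8.14061594e-04  3.04402831e+00] 44.942464844730566 (array([ -1.1,  -0.3, 129.1]), np.float64(0.004))
```

View pics/d1.png

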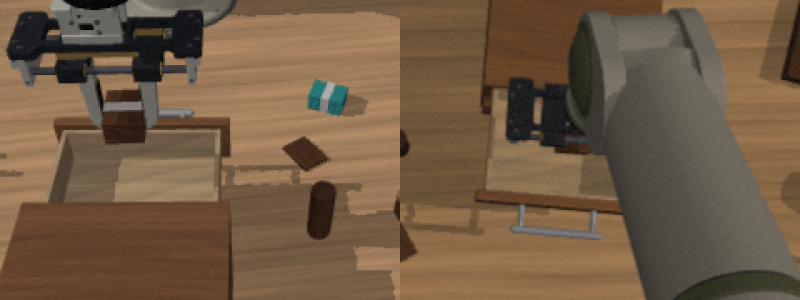

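The crop shows the pack at (124,118), square to the drawer and above its opening; the dowel is untouched at (321,208). Lower it.

apply_moves(moves="-1 0 25 0.004;0 0 30 0;0 0 30 0;0 0 22 0;0 0 12 0;0 0 0 0;0 0 0 0")

```text
t: 7.1
tool_pos: [0.6228, -0.0646, 0.1065]
tool_rot: [3.141, 0.001, 3.036]
contact_force: [-0.2, -0.2, -1.0]
grip_width: 0.48
grip_force: 19.9
```

apply_moves(moves="0 0 3 0;0 0 3 0;0 0 0 0;0 0 0 0")

```text
t: 7.6
tool_pos: [0.6222, -0.0646, 0.0997]
tool_rot: [-3.142, 0.0, 3.036]
contact_force: [-0.7, -0.1, -0.2]
grip_width: 0.484
grip_force: 19.9
```

apply_moves(moves="0 0 2 0;0 0 0 0;0 0 2 0;0 0 0 0")

```text
t: 8.1
tool_pos: [0.6221, -0.0646, 0.0954]
tool_rot: [-3.142, -0.0, 3.036]
contact_force: [-0.0, 0.1, -1.2]
grip_width: 0.481
grip_force: 19.9
```

apply_moves(moves="0 0 1.5 0;0 0 0 0;0 0 0 0")

```text
t: 8.48
tool_pos: [0.6229, -0.0647, 0.0948]
tool_rot: [3.142, 0.002, 3.036]
contact_force: [-0.9, -0.5, 5.9]
grip_width: 0.486
grip_force: 19.9
```

Contact at TCP z 0.095 puts the floor at about 0.090, as expected. Release, wait and rise.

apply_moves(moves="0 0 0 0;0 0 0 0;0 0 0 0;0 0 0 0;0 0 0 0;0 0 0 0", gripper=70)

```text
t: 9.22
tool_pos: [0.6222, -0.0646, 0.0941]
tool_rot: [3.142, 0.0, 3.036]
contact_force: [0.7, 0.0, -0.1]
grip_width: 0.754
grip_force: 0.0
```

apply_moves(moves="0 0 -15 0;0 0 -30 0;0 0 -40 0;0 0 -40 0;0 0 -20 0;0 0 0 0")

```text
t: 9.98
tool_pos: [0.6231, -0.0647, 0.2417]
tool_rot: [3.141, 0.004, 3.036]
contact_force: [-0.1, 0.5, -0.2]
grip_width: 0.751
grip_force: 0.0
```

apply_moves(moves="40 0 0 0;50 0 0 0;50 0 0 0;40 0 0 0;12 0 0 0;0 0 0 0;0 0 0 0", gripper=0)

```text
t: 10.85
tool_pos: [0.4327, -0.0443, 0.2391]
tool_rot: [3.141, 0.001, 3.036]
contact_force: [0.8, -0.6, 0.3]
grip_width: 0.046
grip_force: 0.0
```

Run:
```python
from bench import manip
from h import *
s=manip.get_state();print(s["t"],s["tool_pos"],s["tool_rot"],s["grip_width"]*93)
f=manip.grab_frame("scene");g=manip.grab_frame("top")
a=f["image"][90:270,90:330,::-1];b=g["image"][90:270,220:460,::-1]
cv2.imwrite("pics/d2.png",np.hstack([cv2.resize(x,(400,300),interpolation=3) for x in(a,b)]))
```

```text
10.85 [ 0.43273387 -0.04431847  0.23905913] [3.14145798e+00 7.67658336e-04 3.03587164e+00] 4.242862879081388
```

View pics/d2.png

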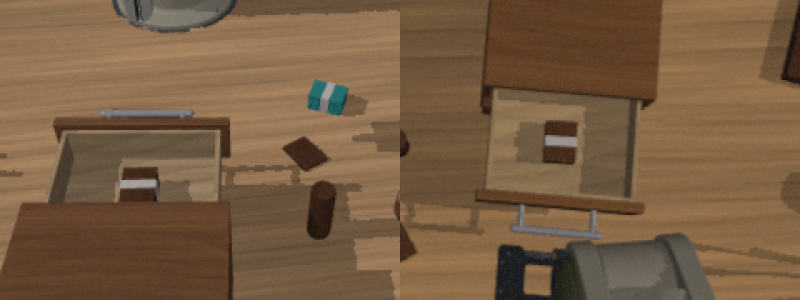

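The crop shows the pack flat and free on the drawer floor, at (140,183) in the scene and (560,142) in the top view. The closed fingers are in front of the handle. Lower them and push.

apply_moves(moves="0 0 25 0;0 0 35 0;0 0 35 0;0 0 22 0;0 0 10 0;0 0 0 0;0 0 0 0")

```text
t: 11.82
tool_pos: [0.4319, -0.0444, 0.1127]
tool_rot: [3.142, 0.001, 3.036]
contact_force: [-0.6, -0.3, 0.0]
grip_width: 0.002
grip_force: 0.0
```

apply_moves(moves="-10 0 0 0;-15 0 0 0;-15 0 0 0;-15 0 0 0;-15 0 0 0;-15 0 0 0;0 0 0 0")

```text
t: 12.7
tool_pos: [0.5175, -0.0534, 0.112]
tool_rot: [3.141, 0.001, 3.036]
contact_force: [0.4, -0.1, 0.0]
grip_width: 0.004
grip_force: 0.0
```

```bash
cat > look.py <<'E'
import sys
from bench import manip
from h import *
s=manip.get_state();print(s["t"],s["tool_pos"],s["tool_rot"],s["contact_force"])
f=manip.grab_frame("scene");g=manip.grab_frame("top")
a=f["image"][90:270,90:330,::-1];b=g["image"][90:270,220:460,::-1]
cv2.imwrite(sys.argv[1],np.hstack([cv2.resize(x,(400,300),interpolation=3) for x in(a,b)]))
E
python3 look.py pics/p1.png
```

```text
12.7 [ 0.51745012 -0.05335449  0.11202978] [3.14135131e+00 1.45561781e-03 3.03567367e+00] [ 0.3781496  -0.0859341   0.00268345]
```

View pics/p1.png

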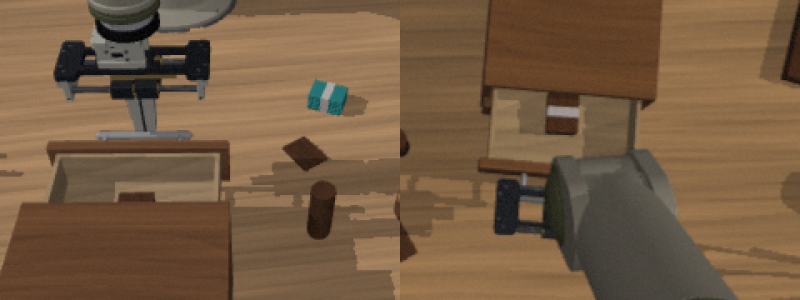

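The crop shows the drawer moving with the fingers on the handle (145,130). The pack rides inside at (562,112) and the dowel still stands. Keep pushing.

apply_moves(moves="-12 0 0 0;-15 0 0 0;-15 0 0 0;-15 0 0 0;-15 0 0 0;-15 0 0 0;-12 0 0 0;0 0 0 0")

```text
t: 13.8
tool_pos: [0.6156, -0.0636, 0.1122]
tool_rot: [3.141, 0.001, 3.036]
contact_force: [0.0, -0.8, 0.2]
grip_width: 0.006
grip_force: 0.0
```

apply_moves(moves="-4 0 0 0;-4 0 0 0;0 0 0 0")

```text
t: 14.18
tool_pos: [0.6211, -0.0643, 0.112]
tool_rot: [3.142, -0.002, 3.036]
contact_force: [-5.3, 0.8, 2.9]
grip_width: 0.005
grip_force: 2.3
```

apply_moves(moves="-3 0 0 0;-3 0 0 0;0 0 0 0")

```text
t: 14.55
tool_pos: [0.6213, -0.0644, 0.1118]
tool_rot: [-3.141, -0.013, 3.036]
contact_force: [-21.7, 3.1, 17.9]
grip_width: 0.002
grip_force: 11.1
```

Resistance of about 20 N here. Back off slightly and look.

apply_moves(moves="6 0 0 0;0 0 0 0")

```text
t: 14.8
tool_pos: [0.6212, -0.0644, 0.1121]
tool_rot: [-3.142, -0.002, 3.036]
contact_force: [-6.7, 1.3, 3.4]
grip_width: 0.003
grip_force: 3.3
```

```bash
python3 look.py pics/p2.png
```

```text
14.8 [ 0.62116339 -0.06444264  0.11212892] [-3.14153254e+00 -1.60426766e-03  3.03585472e+00] [-6.67303255  1.33572314  3.3836143 ]
```

View pics/p2.png

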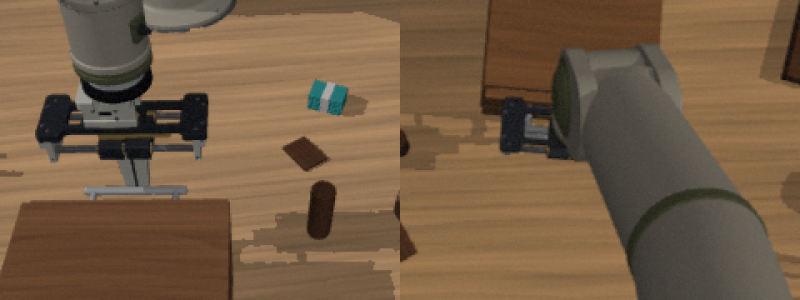

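The scene crop shows the panel gone behind the chest's front edge (y about 200), with only the handle at (135,190) showing. I retreat and measure the handle and the gap.

apply_moves(moves="15 0 0 0;35 0 0 0;50 0 0 0;30 0 -30 0;0 0 -50 0;0 0 -50 0;0 0 0 0")

```text
t: 15.78
tool_pos: [0.495, -0.0511, 0.2458]
tool_rot: [3.141, 0.009, 3.035]
contact_force: [-0.2, 0.0, -0.9]
grip_width: 0.003
grip_force: 0.0
```

Run:
```python
from bench import manip
from h import *
import pickle
s=manip.get_state();print(s["t"],s["tool_pos"],s["contact_force"])
f=manip.grab_frame("scene");g=manip.grab_frame("top");pickle.dump((f,g),open("f1.pkl","wb"))
a=f["image"][165:240,90:250,::-1];b=g["image"][120:195,256:416,::-1]
cv2.imwrite("pics/z1.png",np.vstack([cv2.resize(x,(640,300),interpolation=3) for x in(a,b)]))
```

```text
15.775 [ 0.49504189 -0.05105797  0.24576117] [-0.1739431   0.02377847 -0.9073106 ]
```

View pics/z1.png

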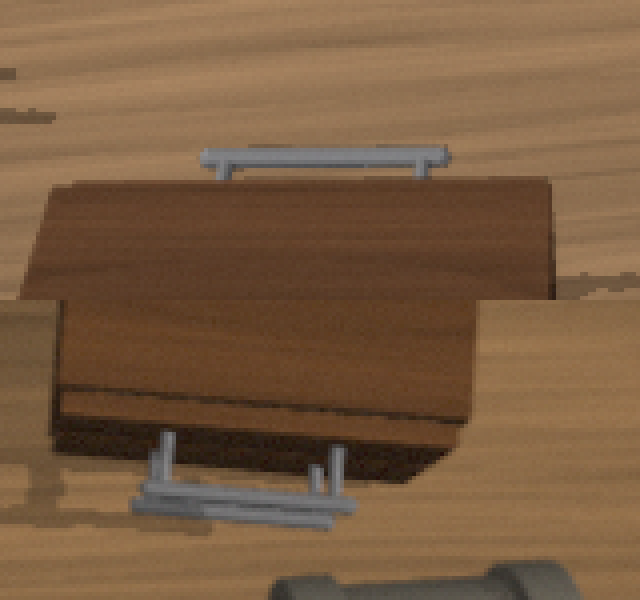

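Run:
```python
import pickle
from h import *
S,T=pickle.load(open("f1.pkl","rb"))
s=lambda x,y:(90+(x+.5)/4-.5,165+(y+.5)/4-.5)
t=lambda x,y:(256+(x+.5)/4-.5,120+(y-300+.5)/4-.5)
for n,p,q in[("-y",s(202,157),t(355,506)),("+y",s(449,156),t(142,487))]:
    X,e=tri(S,p,T,q);print(n,X.round(4),round(e,4),onz(T,q,.122).round(4))
print("low -y,+y",onz(T,t(333,524),.054).round(4),onz(T,t(134,506),.054).round(4))
print("chest front top",onz(T,t(62,386),.16).round(4),onz(T,t(467,421),.16).round(4))
print("panel top at z.148",onz(T,t(62,386),.148).round(4),"strip low",onz(T,t(62,415),.148).round(4))
```

```text
-y [ 0.6292 -0.1305  0.1228] 0.0028 [ 0.6292 -0.1292  0.122 ]
+y [ 0.6441 -0.0033  0.1223] 0.0018 [ 0.6442 -0.0024  0.122 ]
low -y,+y [ 0.6279 -0.1293  0.054 ] [ 0.6429 -0.0034  0.054 ]
chest front top [0.6987 0.0454 0.16  ] [ 0.6715 -0.1882  0.16  ]
panel top at z.148 [0.7013 0.0448 0.148 ] strip low [0.684  0.0453 0.148 ]
```

The upper handle is at x 0.629/0.644 and the shut lower drawer's handle at 0.628/0.643. They agree within about 1 mm, and I felt a hard stop, so the drawer is shut. The dowel is untouched and the arm is clear.

```bash
python3 -c "
from bench import manip
print(manip.finish_job())"
```

```text
the job is handed in; nothing more can be done
None
```

I laid the plate pack flat in the top drawer, let go of it and pushed the drawer shut to its stop; the dowel stayed standing where it was, and I handed the job in at about 16 s (no verdict was returned).

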